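# Mount the clay head and press its label holder home

### The job

Set the clay head down fully onto the square post of the display stand, facing the stand's front edge, and let go of it. Then slip the blue label holder, label to the front, down behind the aluminium lip at the stand's front edge and press it fully home against the sprung red seat; finish while still holding it pressed there. Leave the jars, can, bowl and tools where they are.

Things in the scene. Friction and masses are not known exactly. Their poses are not given: they have to be found in the camera images.
- stand: Display stand fixed to the table: dark wooden base 160 (x) x 170 (y) x 18 high. Origin at the centre of the underside, z up, its -x edge is the front (x -80). A square post stands on its rear left, an aluminium label channel runs along its front edge at the right.
- post_foot (a point): Foot of the square post, on the base's top (18 above the table), at x +30, y +45 of the stand; axes as the stand's. The light wooden post is 16 square, its sides parallel to the stand's, upright, 38 tall above the base, the top 8 tapering to 8 square.
- channel (a point): Centre of the red seat's top at rest, in the label channel, at x -66, y -37, z +33 of the stand; axes as the stand's. The channel is a slot open at the top: lip in front and back wall are 8 apart, 64 long inside (y) between end stops. The lip is straight up to 10 above this point, then flares forward to 17 above it (mouth 6 wider); the back wall reaches 22 above it.
- seat (a joint): Travel of the red seat in the channel (62 x 7 seen from above), in m: 0 at rest, 0.008 fully down at its solid stop; the holder's underside is then 8 mm below point channel. A spring pushes the seat up with 4 N at rest, rising 1 N per mm to 12 N fully down, so anything let go is pushed up again.
- head: Bald clay head on a light wooden neck block, standing on the table; 100 tall, 0.11 to 0.22 kg. Origin at the centre of the underside, z up, face to -x. Neck block 38 square, 42 tall; square bore 19 wide, 42 deep, open below, sides along x and y. Ears flat outside, a good place to grip: 54 over both (y), 14 wide, 22 tall, centred at x +1, z 68.
- label (a point): Centre of the paper label on the front of the holder: at x -9, y 0, z 50 of the holder.
- nose (a point): Tip of the head's nose: at x -32, y 0, z 64 of the head.
- caddy: Plywood block fixed to the table in which the label holder waits: 40 (x, from -24 to +16) x 84 (y) x 30 high (36 in front of the slot), slot 8 x 60 with its floor 8 above the table; origin under the slot's centre.
- holder: Blue label holder upright in the caddy, underside 8 above the table; 78 tall, 0.05 kg. Origin at the centre of its underside, z up, paper label on its -x face. Lower 28: a tongue 6 thick (x -3 to +3), 54 wide (y), lowest 4 tapering to 3 x 50. From 28 to 78 the body is 12 thick (x -9 to +3), 58 wide: grip it across the thickness, about 58 up.
- stand_jar: Bystander: small round jar, 32 diameter, 45 tall, green label and black lid, standing on the rear right of the display stand; origin at the centre of its underside.
- paint_jar: Bystander: round jar, 48 diameter, 62 tall, red label; origin at the centre of its underside.
- thinner_can: Bystander: round can, 56 diameter, 90 tall, yellow label; origin at the centre of its underside.
- water_bowl: Bystander: white bowl, 84 diameter, 35 tall; origin at the centre of its underside.
- brush: Bystander: brush lying flat, 170 long, wooden handle; origin at the centre of its underside.
- screwdriver: Bystander: screwdriver lying flat, 180 long, orange handle; origin at the centre of its underside.
- spatula: Bystander: spatula lying flat, 200 long, wooden handle; origin at the centre of its underside.
Not all that is in view belongs to the job. Leave any green or purple look-alike of the head alone.

How it is judged:
On the way, in this order (a step that is already met when the one before it is completed fails the run):
1. the head is fully down on the post, facing front, let go, and the label holder is not yet in the channel (horizontal distance between head and post_foot below 0.006 m and z of head in the frame of post_foot between -0.004 and 0.004 m and angle between head's own z axis and vertical below 0.1 rad and x of nose in the frame of post_foot below -0.028 m and contact force between the fingers and head below 0.1 N and distance between holder and channel above 0.05 m), for 0.2 s.
2. the label holder's tongue is behind the lip, label to the front (x of holder in the frame of channel between -0.004 and 0.004 m and y of holder in the frame of channel between -0.007 and 0.007 m and x of label in the frame of channel below 0 m and angle between the x axis of holder and the x axis of stand, either way round below 0.12 rad and angle between holder's own z axis and vertical below 0.12 rad and z of holder in the frame of channel below 0.005 m), for 0.1 s.
At the end, for the whole second after the job is handed in: Head on the post (6 mm sideways, 4 mm of fully down, nose to the front) and not touched; holder upright behind the lip, label to the front (4 mm across, 7 mm along, 0.12 rad), fingers on it with over 3 N, seat over 5 of its 8 mm down with over 5 N on it, all still (horizontal distance between head and post_foot below 0.006 m and z of head in the frame of post_foot between -0.004 and 0.004 m and angle between head's own z axis and vertical below 0.1 rad and x of nose in the frame of post_foot below -0.028 m and contact force between the fingers and head below 0.1 N and x of holder in the frame of channel between -0.004 and 0.004 m and y of holder in the frame of channel between -0.007 and 0.007 m and x of label in the frame of channel below 0 m and angle between the x axis of holder and the x axis of stand, either way round below 0.12 rad and angle between holder's own z axis and vertical below 0.12 rad and value of joint seat above 0.005 m and z of holder in the frame of channel below -0.0035 m and contact force between the fingers and holder above 3 N and contact force between holder and seat above 5 N and linear speed of each of holder, head below 0.02 m/s); the arm keeps its last pose, push and grip.
It fails at once if a jar, the can, the bowl or a tool is moved more than 30 mm (distance of any of stand_jar, paint_jar, thinner_can, water_bowl, brush, screwdriver, spatula from where it was at the start of the episode above 0.03 m).
It also fails if it takes over 61 s, if anything falls off the work surface, if the arm or the gripper's body presses on something with over 40 N, if the wrist force passes 120 N, or if a joint passes its speed limit or range.

### The arm

A 7-joint arm with a two-finger parallel gripper is mounted at the origin on the work surface. World frame = base frame: x ahead of the robot, y to its left, z up, the work surface at z = 0. Lengths are in m, angles in rad, forces in N, time in s.
With the tool pointing down it reaches from about 0.425 to 0.925 m from the base axis. Payload 6.8 kg.
Tool frame: the origin (TCP) lies on the centre line of the jaws, within the pads' length; the fingertips stand 25 mm ahead of it and the grasp point (between the pads) lies 6 mm ahead of it; z points along the fingers, y is the line along which they close (so a half turn about z gives the same grasp; the last joint's range is limited). The gripper opens to 85 mm and grips with 20 to 120 N. Pads are 22 mm wide; open, the fingers measure 114 mm over their backs; the gripper's body (76 mm by 85 mm) begins 54 mm behind the grasp point. The pads swing forward as they close: fully open they stand 13 mm farther back than shut.
Start: joints at [1.067, 0.477, 0.022, 1.555, -0.011, 1.109, -0.083], TCP at [0.26, -0.623, 0.256] pointing down, gripper open.
Joint ranges: [-2.96, 2.96], [-0.34, 2.1], [-1.41, 1.46], [0.24, 2.44], [-1.37, 4.51], [0.17, 1.92], [-2.96, 2.96]. Speed limits (rad/s): [2.39, 2.39, 3.14, 3.14, 3.14, 3.14, 3.14].

### API

Orientations are given as a rotation vector (axis times angle).
In Python, from bench import status, imaging, workorder gives the robot as it stands.
- The arm moves only by the tool send_rows, never from a script. Its argument "steps" is a list of rows, each an object of numbers: "dx", "dy", "dz": the shift along the tool's x, y, z in cm; "yaw": the turn about the tool's z in degrees; "gripper": the opening, from 0 (shut) to 1 (fully open). A call has 1 to 5 rows; each row is the pose to reach, as a shift and turn from the pose commanded when the call began, along the tool's axes at that moment; what a row does not reach only later rows make up. A row lasts 1/8 s, in which the tool goes at most 62.5 mm and 10.7 degrees, less where a joint would pass 70% of its speed; a pose out of reach is approached as far as the arm can. A call with a gripper value outside its range is refused whole. The fingers move at their own pace and stop on an object; "force" is the grip in N (left out, the last holds). Time passes only in rows, so rows that repeat a pose let the fingers close. It gives the time, the measured TCP pose, the force, the opening and the grip force at its end, in the units of the state.
- status.get_obs(): the state, without advancing time (a new reading comes with each control period).
- imaging.grab_frame(name): name is "scene" or "top" or "wrist"; returns a dict with "color" (384x512x3 uint8, red, green, blue), "depth" (384x512 float32, m along the optical axis (not along the pixel's ray), 0 where there is no reading), "K" (3x3 intrinsics, pixels), "R" (3x3) and "t" (3): a world point X has camera coordinates R X + t. Camera axes: x right, y down, z forward; pixel columns grow to the right and rows downward; lengths in m; the calibration is good to about 2 mm. A picture is of the moment at which its call begins.
- workorder.hand_in(): hands the job in; it is judged then, once.
The state is a dict: "clock": time; "joints": joint angles; "qvel": joint speeds; "tau": joint torques, N m; "tcp_pos": TCP position; "orientation": TCP orientation; "contact_force": force on the tool from outside, world axes, zero at the start; "moment": the same for the moment, N m; "grip_width": finger opening in m; "gripper_force": force on a finger pad.
Only numpy, scipy, OpenCV 4.12 (cv2) and the standard library are available. Lean on these libraries where they do the work, as an engineer would, in place of code of your own. Each camera call takes 0.05 s, during which the arm holds its last target. There are 200 camera calls.

## Working session

There is one attempt and no reset: what is moved stays moved. The work goes in short steps, Python scripts to look and compute and a tool call to move; the robot and the scene stay as the last step left them, time stands still between calls to the robot, and variables do not carry over. Pictures are saved under pics/ and viewed, at most 10 in all, crops included, and the job is handed in when it is done.

Besides the shell and the picture viewer there is one more tool, called by a JSON object that holds its "fn" and its "kwargs". send_rows: Moves the arm, as the interface text tells. Its arguments: {"type":"object","properties":{"steps":{"type":"array"},"force":{"type":"number"}},"required":["steps"]}

```bash
ls; mkdir -p pics
cat > h.py <<'E'
import numpy as np,cv2
from bench import status,imaging
def grab(n):
    f=imaging.grab_frame(n); np.savez(n+'.npz',**f); return f
def world(f):
    d=f['depth'];K=f['K'];v,u=np.mgrid[:d.shape[0],:d.shape[1]]
    P=np.stack([(u-K[0,2])/K[0,0]*d,(v-K[1,2])/K[1,1]*d,d],-1)
    W=(P-f['t'])@f['R']; W[d<=0]=np.nan; return W
E
python3 - <<'E'
from h import *
a=grab('top');b=grab('scene')
cv2.imwrite('pics/a.png',a['color'][:,:,::-1]);cv2.imwrite('pics/b.png',b['color'][:,:,::-1])
for f in (a,b): print((-f['R'].T@f['t']).round(3),f['R'].round(2).tolist(),f['K'][0,0])
s=status.get_obs();print(s)
E
```

```text
pics
[ 0.463 -0.013  1.669] [[0.0, -1.0, -0.02], [-1.0, -0.0, -0.08], [0.08, 0.02, -1.0]] 471.62936186700443
[1.349 0.245 0.861] [[-0.31, 0.95, -0.01], [0.67, 0.21, -0.72], [-0.68, -0.23, -0.7]] 394.0938666136941
{'clock': 0.1, 'joints': array([ 1.06690974,  0.47770968,  0.02234713,  1.55629222, -0.011485  ,
        1.10931113, -0.08312805]), 'qvel': array([ 0.00059597, -0.00065453, -0.0002636 , -0.00184078, -0.00225565,
       -0.00124919,  0.00070536]), 'tau': array([ 4.60896015e-03, -5.97766757e+01,  1.61389444e+00, -2.81957531e+01,
        1.28729522e-02,  4.96356006e-03, -2.56807277e-05]), 'tcp_pos': array([ 0.26004458, -0.62239299,  0.25545369]), 'orientation': array([-3.07877905e+00, -6.17342162e-01,  6.90153613e-04]), 'contact_force': array([-0.61045977,  0.0962084 , -0.92278301]), 'moment': array([ 0.03487448,  0.04419826, -0.05328332]), 'gripper_force': 0.0, 'grip_width': 0.0856226954643292}
```

View pics/a.png

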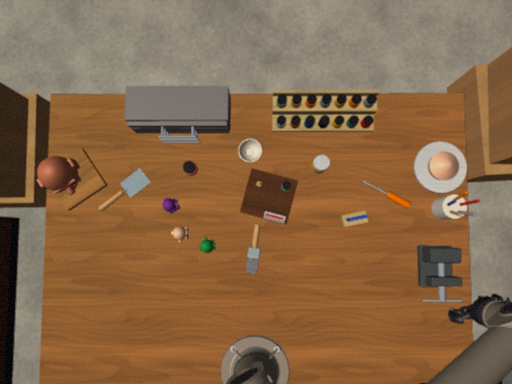

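View pics/b.png

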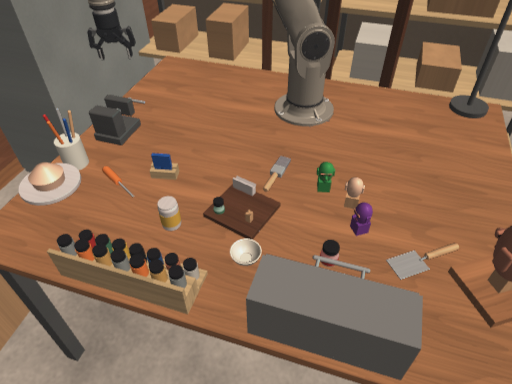

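Scene: stand at top px (270,196), with the post at (259,183) and the channel at (274,217). The caddy and blue holder are at (355,218).
Things that could be taken for the head, in top px: light clay (179,233), purple (170,205), green (207,245), large brown bust (57,174), and the dome on a plate (442,165). I choose the clay one at (179,233) and will check it in a crop.

```bash
cat > m.py <<'E'
from h import *
a=dict(np.load('top.npz'));b=dict(np.load('scene.npz'))
A=world(a);B=world(b)
def crop(f,u0,v0,w,h,s): return cv2.resize(f['color'][v0:v0+h,u0:u0+w,::-1],None,fx=s,fy=s,interpolation=cv2.INTER_CUBIC)
E
python3 - <<'E'
from m import *
c=[crop(a,155,210,50,50,5),crop(a,240,165,60,60,250/60),crop(a,330,195,50,50,5),crop(b,330,165,50,50,5),crop(b,200,170,80,80,250/80),crop(b,140,140,50,50,5)]
c=[cv2.resize(x,(250,250)) for x in c]
cv2.imwrite('pics/c.png',np.vstack([np.hstack(c[:3]),np.hstack(c[3:])]))
def pts(lo,hi,W):
    m=np.all((W>lo)&(W<hi),-1); return W[m]
# stand base rectangle: dark wood top z~18mm
for n,W in(('top',A),('scene',B)):
    for (u,v,k) in ([(179,233,'head'),(259,183,'post'),(274,217,'chan'),(355,218,'hold'),(285,186,'sj')] if n=='top' else [(355,187,'head'),(249,215,'post'),(244,186,'chan'),(162,162,'hold')]):
        print(n,k,W[v,u].round(3))
    p=A[233,179] ; 
    if n=='top': hp=p; sp=A[205,262]; cp=A[218,355]
    for k,c0,r,zs in(('head',hp,.05,[(.01,.04),(.05,.08),(.08,.12)]),('stand',sp,.13,[(.012,.024)]),('lip',sp,.13,[(.04,.062)]),('caddy',cp,.06,[(.025,.04)]),('hold',cp,.06,[(.05,.083),(.083,.095)])):
        for z0,z1 in zs:
            q=W[(np.hypot(W[...,0]-c0[0],W[...,1]-c0[1])<r)&(W[...,2]>z0)&(W[...,2]<z1)]
            if len(q)>4:
                r_=cv2.minAreaRect((q[:,:2]*1000).astype(np.float32)); print(n,k,z0,len(q),q.mean(0).round(4),[np.round(x,1) for x in r_])
E
```

```text
top head [0.467 0.252 0.105]
top post [ 0.641 -0.013  0.049]
top chan [ 0.524 -0.065  0.033]
top hold [ 0.519 -0.335  0.084]
top sj [ 0.629 -0.102  0.062]
top head 0.01 15 [0.4671 0.2478 0.0249] [array([465.9, 264.9]), array([35.1, 60.2]), np.float64(4.0)]
top head 0.05 40 [0.4616 0.2451 0.0737] [array([465.7, 255.2]), array([46. , 48.5]), np.float64(53.7)]
top head 0.08 142 [0.466  0.2537 0.0925] [array([464.4, 253.9]), array([47. , 42.4]), np.float64(22.8)]
top stand 0.012 1742 [ 0.5934 -0.0407  0.0175] [array([556.7, -37.1]), array([170. , 245.3]), np.float64(75.2)]
top lip 0.04 149 [ 0.5625 -0.0661  0.0512] [array([581. , -53.3]), array([116.1, 140.7]), np.float64(80.8)]
top caddy 0.025 181 [ 0.5172 -0.3422  0.0321] [array([ 518.6, -344.7]), array([39.8, 84.6]), np.float64(11.3)]
top hold 0.05 33 [ 0.5186 -0.3384  0.0765] [array([ 519.1, -344.8]), array([12.9, 56.7]), np.float64(12.2)]
top hold 0.083 41 [ 0.5189 -0.3456  0.0867] [array([ 519.1, -344. ]), array([10.5, 57.2]), np.float64(11.4)]
scene head [0.491 0.258 0.087]
scene post [ 0.652 -0.007  0.049]
scene chan [nan nan nan
[... 211 characters left out ...]
ray([29.7, 53. ]), np.float64(7.0)]
scene head 0.08 150 [0.4801 0.2565 0.0902] [array([476.2, 256.1]), array([39.7, 38.9]), np.float64(13.3)]
scene stand 0.012 1990 [ 0.6028 -0.035   0.0163] [array([559.6, -34.6]), array([170.1, 251.4]), np.float64(75.4)]
scene lip 0.04 281 [ 0.5787 -0.068   0.0501] [array([587.7, -52. ]), array([116.3, 141.6]), np.float64(81.4)]
scene caddy 0.025 191 [ 0.5295 -0.3375  0.0307] [array([ 526. , -341.5]), array([40.4, 83.7]), np.float64(15.3)]
scene hold 0.05 165 [ 0.5284 -0.3402  0.068 ] [array([ 527.4, -342.5]), array([17.7, 58.2]), np.float64(18.2)]
scene hold 0.083 34 [ 0.5258 -0.3428  0.0846] [array([ 525.4, -342.6]), array([11.7, 57.9]), np.float64(16.0)]
```

View pics/c.png

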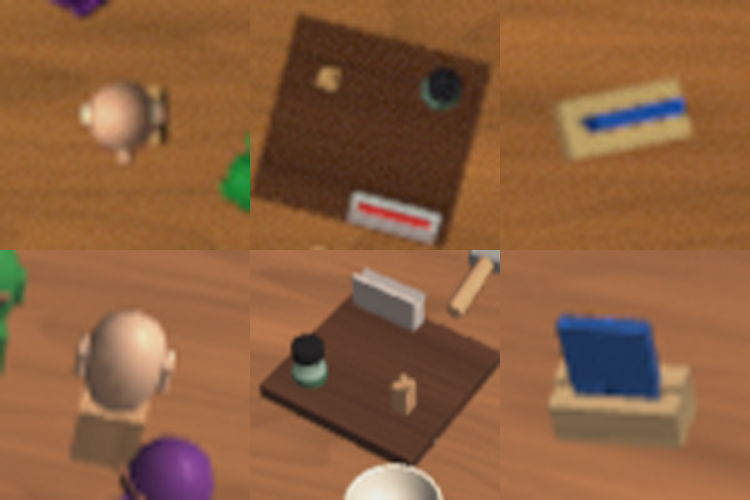

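The crop confirms the pale clay head on its wooden block, nose towards the robot. The stand is turned about -14°, and the caddy about +11° with the blue back facing the scene camera. Next I'll work out the moves.

```bash
cat >> h.py <<'E'
from scipy.spatial.transform import Rotation as Ro
def tool():
    s=status.get_obs(); return Ro.from_rotvec(s['orientation']).as_matrix(),s['tcp_pos'],s
def go(p,closing=None):
    """shift in cm & yaw deg to reach p with tool y along world angle `closing` deg (mod 180)"""
    R,t,s=tool(); d=R.T@(np.array(p)-t)*100
    out=dict(zip(('dx','dy','dz'),d.round(2)))
    if closing is not None:
        a=np.degrees(np.arctan2(R[1,1],R[0,1])); e=(closing-a+90)%180-90; out['yaw']=round(-e,2)
    print(out,'clk',s['clock'].__round__(2),'q7',s['joints'][6].round(2),'tcp',t.round(4),'tilt',np.degrees(np.arccos(-R[2,2])).round(2))
E
python3 - <<'E'
from h import *
f=grab('wrist');R,t,s=tool();c=-f['R'].T@f['t']
print('tool',R.round(3).tolist(),'cam in tool',(R.T@(c-t)).round(4),'cam axes in tool',(f['R']@R).round(3).tolist(),f['K'][0,0])
go((.47,-.345,.28),11+0)
go((.47,-.345,.28),90+11)
E
```

```text
tool [[0.923, 0.386, -0.001], [0.386, -0.923, 0.001], [-0.0, -0.001, -1.0]] cam in tool [ 0.0684  0.0002 -0.1175] cam axes in tool [[0.001, 1.0, 0.001], [-0.964, 0.001, -0.267], [-0.267, -0.001, 0.964]] 291.1973467676474
{'dx': np.float64(30.07), 'dy': np.float64(-17.51), 'dz': np.float64(-2.42), 'yaw': np.float64(-78.32)} clk 0.15 q7 -0.08 tcp [ 0.2601 -0.6225  0.2556] tilt 0.08
{'dx': np.float64(30.07), 'dy': np.float64(-17.51), 'dz': np.float64(-2.42), 'yaw': np.float64(11.68)} clk 0.15 q7 -0.08 tcp [ 0.2601 -0.6225  0.2556] tilt 0.08
```

```bash
python3 -c "
from h import *
go((.50,-.345,.22),101)"
```

```text
{'dx': np.float64(32.84), 'dy': np.float64(-16.35), 'dz': np.float64(3.58), 'yaw': np.float64(11.68)} clk 0.15 q7 -0.08 tcp [ 0.2601 -0.6225  0.2556] tilt 0.08
```

{"fn": "send_rows", "kwargs": {"steps": [{"dx":5.2,"dy":-2.6,"dz":0.6,"yaw":2,"gripper":1},{"dx":11,"dy":-5.4,"dz":1.2,"yaw":4,"gripper":1},{"dx":16.5,"dy":-8.2,"dz":1.8,"yaw":6,"gripper":1},{"dx":22,"dy":-11,"dz":2.4,"yaw":8,"gripper":1},{"dx":27.5,"dy":-13.7,"dz":3,"yaw":10,"gripper":1}]}}

```text
clock: 0.78
tcp_pos: [0.462, -0.3889, 0.2261]
orientation: [-3.123, -0.345, 0.0]
contact_force: [0.8, -0.8, -0.1]
grip_width: 0.0853
gripper_force: 0.0
```

{"fn": "send_rows", "kwargs": {"steps": [{"dx":4.8,"dy":-3.6,"dz":0.6,"yaw":1.7},{"dx":4.8,"dy":-3.6,"dz":0.6,"yaw":1.7},{"dx":4.8,"dy":-3.6,"dz":0.6,"yaw":1.7}]}}

```text
validation failed for argument at $.st...
```

Run:
```python
from h import *
f=grab('wrist');cv2.imwrite('pics/d.png',f['color'][:,:,::-1]);W=world(f);np.save('w1.npy',W)
c0=(.52,-.344)
n=np.hypot(W[...,0]-c0[0],W[...,1]-c0[1])<.065
for z0,z1 in((.025,.033),(.033,.042),(.08,.092)):
    q=W[n&(W[...,2]>z0)&(W[...,2]<z1)];r=cv2.minAreaRect((q[:,:2]*1000).astype(np.float32));print(z0,len(q),q.mean(0).round(4),np.median(q[:,2]).round(4),[np.round(x,1) for x in r])
go((.62,-.06,.24),90-14)
```

```text
0.025 1088 [ 0.5356 -0.3442  0.0301] 0.0302 [array([ 531.8, -341.3]), array([19.8, 83.8]), np.float64(11.8)]
0.033 1172 [ 0.5101 -0.348   0.0361] 0.0361 [array([ 511.8, -345.8]), array([19.3, 83.9]), np.float64(11.9)]
0.08 970 [ 0.5232 -0.3446  0.086 ] 0.086 [array([ 523.2, -344.3]), array([11.8, 57.4]), np.float64(11.5)]
{'dx': np.float64(21.98), 'dy': np.float64(-27.65), 'dz': np.float64(-1.24), 'yaw': np.float64(27.21)} clk 0.82 q7 -0.77 tcp [ 0.4692 -0.3793  0.2252] tilt 0.39
```

View pics/d.png

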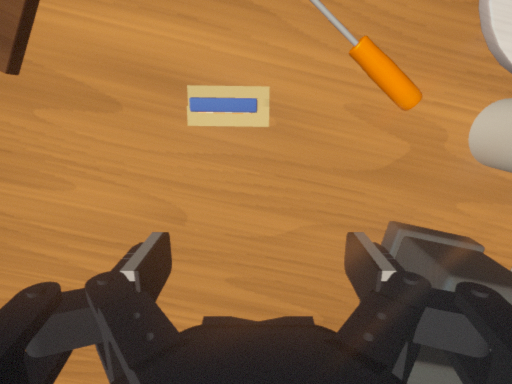

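The wrist view shows the caddy at px (228,106), with its higher (front) step towards the robot and the holder's label side towards -x. Sizes match (84 x 40 and 58 x 12). Now on to the stand.

{"fn": "send_rows", "kwargs": {"steps": [{"dx":4.2,"dy":-4.5,"dz":-0.3,"yaw":5,"gripper":1},{"dx":8.4,"dy":-9,"dz":-0.6,"yaw":10,"gripper":1},{"dx":12.5,"dy":-13.5,"dz":-0.9,"yaw":15,"gripper":1},{"dx":16,"dy":-18,"dz":-1.2,"yaw":20,"gripper":1},{"dx":17,"dy":-22.5,"dz":-1.2,"yaw":25,"gripper":1}]}}

```text
clock: 1.45
tcp_pos: [0.5791, -0.131, 0.2383]
orientation: [-3.123, 0.338, -0.002]
contact_force: [0.9, 0.8, -0.3]
grip_width: 0.0855
gripper_force: 0.0
```

{"fn": "send_rows", "kwargs": {"steps": [{"dx":2,"dy":-1.5,"dz":0,"yaw":2,"gripper":1},{"dx":2,"dy":-1.5,"dz":0,"yaw":2,"gripper":1},{"dx":2,"dy":-1.5,"dz":0,"yaw":2,"gripper":1}]}}

```text
clock: 1.82
tcp_pos: [0.5994, -0.1247, 0.238]
orientation: [3.116, -0.393, -0.002]
contact_force: [-0.4, -0.5, -0.5]
grip_width: 0.0852
gripper_force: 0.0
```

Run:
```python
from h import *
f=grab('wrist');cv2.imwrite('pics/e.png',f['color'][:,:,::-1]);W=world(f);np.save('w2.npy',W)
c0=(.60,-.04)
n=np.hypot(W[...,0]-c0[0],W[...,1]-c0[1])<.14
for z0,z1 in((.014,.022),(.026,.036),(.045,.06)):
    q=W[n&(W[...,2]>z0)&(W[...,2]<z1)];r=cv2.minAreaRect((q[:,:2]*1000).astype(np.float32));print(z0,len(q),q.mean(0).round(4),np.median(q[:,2]).round(4),[np.round(x,1) for x in r])
go((.47,.22,.24),90)
```

```text
0.014 16398 [ 0.607  -0.046   0.0182] 0.0182 [array([591.3, -42. ]), array([176. , 264.1]), np.float64(76.1)]
0.026 553 [ 0.6309 -0.0455  0.0324] 0.0333 [array([634.3, -62.7]), array([227.8, 114.9]), np.float64(19.7)]
0.045 1261 [ 0.5521 -0.0572  0.051 ] 0.0502 [array([585.9, -53.7]), array([116.7, 143.2]), np.float64(80.4)]
{'dx': np.float64(-21.11), 'dy': np.float64(-30.19), 'dz': np.float64(-0.2), 'yaw': np.float64(-14.41)} clk 1.88 q7 -1.73 tcp [ 0.5993 -0.125   0.2381] tilt 0.07
```

View pics/e.png

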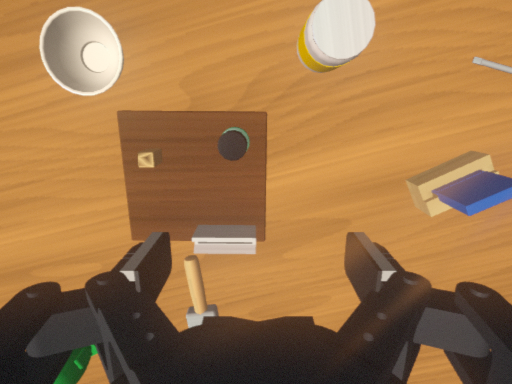

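Wrist view: post top at (147,160), channel at (225,238), jar at (233,145). Next I'll fit the stand frame.

Run:
```python
from h import *
W=np.load('w2.npy');f=dict(np.load('wrist.npz'))
m=((W[...,2]>.013)&(W[...,2]<.023)).astype(np.uint8)
n,l,st,_=cv2.connectedComponentsWithStats(m);k=l[200,180];q=W[l==k]
c,sz,an=cv2.minAreaRect((q[:,:2]*1000).astype(np.float32));print(c,sz,an,q[:,2].mean())
th=np.radians(an-90);Rs=np.array([[np.cos(th),-np.sin(th)],[np.sin(th),np.cos(th)]])
def loc(P): 
    o=(P[...,:2]*1000-np.array(c))@Rs; return np.concatenate([o,P[...,2:]*1000],-1)
for ed in [0,1]:
    L=loc(q); print(np.percentile(L[:,ed],[0,.5,50,99.5,100]).round(1))
L=loc(W)
t=L[150:172,136:160].reshape(-1,3);t=t[t[:,2]>53];print('posttop',len(t),t.mean(0).round(1),t.min(0).round(1),t.max(0).round(1), 'exp 30 45 56')
# channel
M=(np.abs(L[...,0]+66)<25)&(np.abs(L[...,1]+37)<45)
for z0,z1 in((28,37),(47,52.),(52.5,58)):
    t=L[M&(L[...,2]>z0)&(L[...,2]<z1)]
    if len(t): print(z0,len(t),np.percentile(t,[1,50,99],axis=0).round(1).tolist())
R=Rs
for nm,p in(('post',(30,45)),('chan',(-66,-37))): print(nm,(np.array(c)+R@np.array(p)).round(1))
```

```text
(601.5181884765625, -47.084007263183594) (170.5303955078125, 159.2897491455078) 75.65791320800781 0.018179894020710338
[-79.6 -77.    7.1  79.6  79.6]
[-85.3 -84.3   5.   83.4  85.3]
posttop 116 [30.6 43.7 55.4] [25.  38.2 53.1] [36.7 50.  57.9] exp 30 45 56
28 186 [[-58.3, -72.3, 28.2], [-57.5, -37.5, 32.3], [-56.7, -1.4, 36.9]]
47 459 [[-80.7, -72.3, 47.1], [-76.4, -35.1, 49.1], [-56.9, -1.3, 51.8]]
52.5 323 [[-62.3, -72.4, 53.0], [-59.4, -36.4, 55.1], [-56.7, -1.5, 56.5]]
post [641.7 -10.9]
chan [528.4 -66.6]
```

{"fn": "send_rows", "kwargs": {"steps": [{"dx":-3,"dy":-5,"dz":-0.8,"yaw":-3,"gripper":1},{"dx":-6,"dy":-10,"dz":-0.8,"yaw":-6,"gripper":1},{"dx":-9.5,"dy":-15,"dz":-0.8,"yaw":-9,"gripper":1},{"dx":-13,"dy":-20,"dz":-0.8,"yaw":-12,"gripper":1},{"dx":-16.5,"dy":-25,"dz":-0.8,"yaw":-14,"gripper":1}]}}

```text
clock: 2.5
tcp_pos: [0.5014, 0.1597, 0.2466]
orientation: [3.141, -0.01, 0.001]
contact_force: [1.3, 0.6, -0.2]
grip_width: 0.0852
gripper_force: 0.0
```

{"fn": "send_rows", "kwargs": {"steps": [{"dx":-3.5,"dy":-4,"dz":0,"yaw":0,"gripper":1},{"dx":-4.5,"dy":-6,"dz":0,"yaw":0,"gripper":1},{"dx":-4.5,"dy":-6,"dz":0,"yaw":0,"gripper":1}]}}

```text
clock: 2.88
tcp_pos: [0.4568, 0.2203, 0.2465]
orientation: [-3.142, 0.005, -0.0]
contact_force: [0.4, -0.0, -0.4]
grip_width: 0.0852
gripper_force: 0.0
```

Run:
```python
from h import *
f=grab('wrist');cv2.imwrite('pics/f.png',f['color'][:,:,::-1]);W=world(f);np.save('w3.npy',W)
n=np.hypot(W[...,0]-.470,W[...,1]-.255)<.05
for z0,z1 in((.0,.04),(.06,.075),(.06,.11),(.095,.11)):
    q=W[n&(W[...,2]>z0)&(W[...,2]<z1)];r=cv2.minAreaRect((q[:,:2]*1000).astype(np.float32));print(z0,len(q),q.mean(0).round(4),q.min(0).round(4),q.max(0).round(4),[np.round(x,1) for x in r])
go((.47,.254,.2),90)
```

```text
0.0 1728 [0.4812 0.2487 0.002 ] [0.42   0.2051 0.    ] [0.5194 0.3044 0.0385] [array([470. , 254.9]), array([99.2, 98.7]), np.float64(45.5)]
0.06 107 [0.4689 0.2519 0.0697] [0.438  0.2293 0.0601] [0.4935 0.2824 0.0749] [array([469.9, 254.7]), array([48.7, 47.9]), np.float64(43.1)]
0.06 1945 [0.4725 0.2539 0.0906] [0.438  0.2291 0.0601] [0.4935 0.2827 0.1013] [array([467.8, 255.2]), array([51. , 51.6]), np.float64(43.1)]
0.095 773 [0.471  0.2555 0.0978] [0.4552 0.24   0.095 ] [0.486  0.2719 0.1013] [array([470.8, 255.8]), array([30.9, 30.6]), np.float64(58.0)]
{'dx': np.float64(1.2), 'dy': np.float64(-3.53), 'dz': np.float64(4.64), 'yaw': np.float64(-0.34)} clk 2.92 q7 -2.22 tcp [0.4577 0.2188 0.2464] tilt 0.04
```

View pics/f.png

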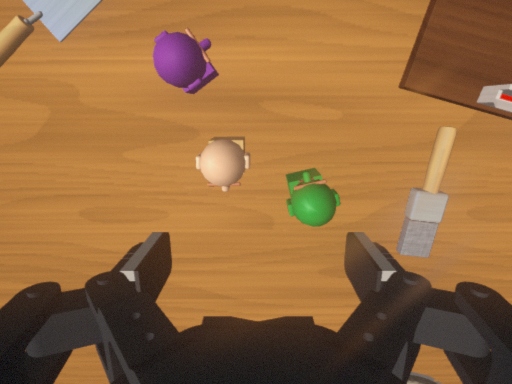

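Clay head at px (222,163), nose (225,188) pointing towards the robot, ears at 198 and 248. The green look-alike is close on the right (313,203), so I'll check clearance.

Run:
```python
from h import *
W=np.load('w3.npy')
n=np.hypot(W[...,0]-.470,W[...,1]-.256)<.045
q=W[n&(W[...,2]>.055)]*1000
no=q[q[:,0]<442];print('nose',len(no),no.mean(0).round(1))
for s in(1,-1):
    d=s*(q[:,1]-256); e=q[d>22.5]; o=q[d>25];print('ear',s,len(e),e.mean(0).round(1),e.min(0).round(1),e.max(0).round(1),len(o))
h=q[q[:,2]>75];A=np.c_[2*h,np.ones(len(h))];x=np.linalg.lstsq(A,(h**2).sum(1),rcond=None)[0];print('sphere',x.round(1))
b=W[n&(W[...,2]>.02)&(W[...,2]<.043)]*1000;print('block',b.min(0).round(1),b.max(0).round(1),len(b))
g=W[(np.hypot(W[...,0]-.43,W[...,1]-.17)<.06)&(W[...,2]>.02)]*1000;g=g[g[:,1]<225]
print('green',g.min(0),g.max(0))
for lo,hi in((20,49),(49,120)):
    k=g[(g[:,2]>lo)&(g[:,2]<hi)];i=k[np.argsort(-k[:,1])[:8]];print(lo,i.round(0).tolist(), 'near x>455:',k[k[:,0]>455][:,1].max() if (k[:,0]>455).any() else None)
```

```text
nose 24 [440.1 255.4  67.7]
ear 1 6670 [462.6 283.6 292.8] [445.  278.5  62.6] [478.1 295.4 312.5] 4757
ear -1 6688 [469.9 222.8 306. ] [465.3 211.   58.9] [478.9 233.5 324.3] 5783
sphere [ 5.224000e+02  2.270000e+02  2.034000e+02 -3.520278e+05]
block [452.  237.   20.7] [489.6 274.7  42.9] 122
green [408.24516075 136.27811263  20.39109469] [478.7045558  216.91571562 324.08951736]
20 [[441.0, 186.0, 27.0], [441.0, 186.0, 38.0], [440.0, 186.0, 38.0], [439.0, 185.0, 23.0], [441.0, 185.0, 22.0], [438.0, 185.0, 34.0], [441.0, 185.0, 33.0], [440.0, 185.0, 43.0]] near x>455: None
49 [[425.0, 190.0, 64.0], [426.0, 190.0, 64.0], [426.0, 190.0, 75.0], [425.0, 190.0, 75.0], [426.0, 190.0, 62.0], [426.0, 190.0, 73.0], [423.0, 190.0, 73.0], [426.0, 189.0, 59.0]] near x>455: 173.29741269804498
```

{"fn": "send_rows", "kwargs": {"steps": [{"dx":1.4,"dy":-3.7,"dz":4,"yaw":-0.3,"gripper":1},{"dx":1.4,"dy":-3.7,"dz":9,"yaw":-0.3,"gripper":1},{"dx":1.4,"dy":-3.7,"dz":9,"yaw":-0.3,"gripper":1}]}}

```text
clock: 3.3
tcp_pos: [0.4705, 0.2532, 0.1531]
orientation: [3.136, -0.005, -0.01]
contact_force: [0.5, 0.3, 0.6]
grip_width: 0.0853
gripper_force: 0.0
```

```bash
python3 -c "
from h import *
go((.4718,.2558,.074),90)"
```

```text
{'dx': np.float64(0.18), 'dy': np.float64(-0.3), 'dz': np.float64(7.9), 'yaw': np.float64(-0.17)} clk 3.3 q7 -2.31 tcp [0.4705 0.2532 0.1531] tilt 0.48
```

{"fn": "send_rows", "kwargs": {"steps": [{"dx":0.05,"dy":0,"dz":4,"yaw":0,"gripper":1},{"dx":0.05,"dy":0,"dz":8,"yaw":0,"gripper":1},{"dx":0.05,"dy":0,"dz":8,"yaw":0,"gripper":1},{"dx":0.05,"dy":0,"dz":8,"yaw":0,"gripper":1}]}}

```text
clock: 3.8
tcp_pos: [0.474, 0.2567, 0.0786]
orientation: [-3.141, 0.003, -0.004]
contact_force: [0.3, 0.5, 0.9]
grip_width: 0.0855
gripper_force: 0.0
```

```bash
python3 -c "
from h import *
go((.4718,.2558,.074),90)"
```

```text
{'dx': np.float64(-0.22), 'dy': np.float64(0.09), 'dz': np.float64(0.46), 'yaw': np.float64(-0.11)} clk 3.8 q7 -2.36 tcp [0.474  0.2567 0.0786] tilt 0.17
```

{"fn": "send_rows", "kwargs": {"steps": [{"dx":-0.15,"dy":0.05,"dz":0.35,"yaw":0,"gripper":1},{"dx":-0.15,"dy":0.05,"dz":0.35,"yaw":0,"gripper":0.7},{"dx":-0.15,"dy":0.05,"dz":0.35,"yaw":0,"gripper":0.3},{"dx":-0.15,"dy":0.05,"dz":0.35,"yaw":0,"gripper":0.3},{"dx":-0.15,"dy":0.05,"dz":0.35,"yaw":0,"gripper":0.3}], "force": 35}}

```text
clock: 4.42
tcp_pos: [0.4711, 0.2564, 0.0736]
orientation: [-3.142, 0.001, -0.001]
contact_force: [-0.8, -2.4, 6.7]
grip_width: 0.0534
gripper_force: 36.0
```

{"fn": "send_rows", "kwargs": {"steps": [{"dx":0,"dy":0,"dz":0,"yaw":0,"gripper":0.3},{"dx":0,"dy":0,"dz":0,"yaw":0,"gripper":0.3},{"dx":0,"dy":0,"dz":0,"yaw":0,"gripper":0.3}]}}

```text
clock: 4.8
tcp_pos: [0.4711, 0.2564, 0.0736]
orientation: [-3.142, 0.001, -0.001]
contact_force: [0.3, -0.9, 5.8]
grip_width: 0.0535
gripper_force: 36.0
```

```bash
python3 -c "
from h import *
go((.55,.15,.17),90)"
```

```text
{'dx': np.float64(7.9), 'dy': np.float64(10.63), 'dz': np.float64(-9.64), 'yaw': np.float64(-0.03)} clk 4.8 q7 -2.36 tcp [0.4711 0.2564 0.0736] tilt 0.04
```

{"fn": "send_rows", "kwargs": {"steps": [{"dx":0,"dy":0,"dz":-2,"yaw":0,"gripper":0.3},{"dx":0,"dy":0,"dz":-6,"yaw":0,"gripper":0.3},{"dx":0,"dy":0,"dz":-11,"yaw":0,"gripper":0.3},{"dx":3,"dy":4,"dz":-12,"yaw":2,"gripper":0.3},{"dx":6,"dy":8,"dz":-12,"yaw":4,"gripper":0.3}]}}

```text
clock: 5.42
tcp_pos: [0.5319, 0.1762, 0.1946]
orientation: [-3.138, 0.109, -0.004]
contact_force: [0.5, -0.2, -2.9]
grip_width: 0.0534
gripper_force: 37.9
```

{"fn": "send_rows", "kwargs": {"steps": [{"dx":2.5,"dy":4,"dz":0,"yaw":3,"gripper":0.3},{"dx":5,"dy":8,"dz":0,"yaw":6,"gripper":0.3},{"dx":7.5,"dy":12,"dz":0,"yaw":9,"gripper":0.3},{"dx":7.5,"dy":12,"dz":0,"yaw":10,"gripper":0.3},{"dx":7.5,"dy":12,"dz":0,"yaw":10,"gripper":0.3}]}}

```text
clock: 6.05
tcp_pos: [0.5966, 0.0519, 0.1926]
orientation: [-3.118, 0.383, 0.002]
contact_force: [-0.6, -0.1, -2.2]
grip_width: 0.0534
gripper_force: 37.8
```

Run:
```python
from h import *
go((.6422,-.0116,.165),90-14.34)
f=grab('wrist');cv2.imwrite('pics/g.png',f['color'][:,:,::-1]);W=world(f)
L=np.array([601.5,-47.1]);th=np.radians(-14.34);R=np.array([[np.cos(th),-np.sin(th)],[np.sin(th),np.cos(th)]])
l=(W[...,:2]*1000-L)@R;z=W[...,2]*1000
for lo,hi in((53,60),(30,45)):
    t=l[(np.hypot(l[...,0]-30,l[...,1]-45)<18)&(z>lo)&(z<hi)];print(len(t),t.mean(0),t.min(0),t.max(0)) if len(t) else print(0)
```

```text
{'dx': np.float64(5.96), 'dy': np.float64(5.06), 'dz': np.float64(2.75), 'yaw': np.float64(0.34)} clk 6.05 q7 -2.07 tcp [0.5966 0.0519 0.1926] tilt 0.06
164 [30.21128227 45.1759438 ] [24.97374001 39.2152331 ] [35.82923281 51.351241  ]
51 [31.28272132 52.2396076 ] [22.57513417 38.84536369] [38.28704516 52.90849346]
```

View pics/g.png

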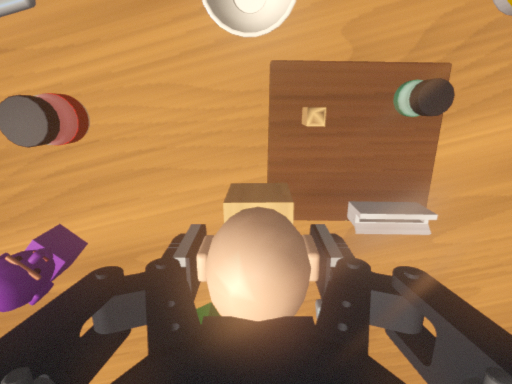

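Wrist view: the head hangs straight between the fingers, and the post top at (314,117) is measured at local (30.2, 45.2), against a nominal (30, 45).

{"fn": "send_rows", "kwargs": {"steps": [{"dx":3,"dy":2.5,"dz":0,"yaw":0.3,"gripper":0.3},{"dx":6,"dy":5,"dz":1,"yaw":0.3,"gripper":0.3},{"dx":6,"dy":5,"dz":2.7,"yaw":0.3,"gripper":0.3},{"dx":6,"dy":5,"dz":2.7,"yaw":0.3,"gripper":0.3},{"dx":6,"dy":5,"dz":2.7,"yaw":0.3,"gripper":0.3}]}}

```text
clock: 6.72
tcp_pos: [0.6427, -0.0095, 0.1661]
orientation: [-3.117, 0.387, 0.001]
contact_force: [-0.1, 0.3, -1.9]
grip_width: 0.0534
gripper_force: 37.7
```

Run:
```python
from h import *
go((.6422,-.0110,.0916),90-14.34)
```

```text
{'dx': np.float64(-0.01), 'dy': np.float64(0.16), 'dz': np.float64(7.45), 'yaw': np.float64(0.18)} clk 6.72 q7 -1.96 tcp [ 0.6427 -0.0095  0.1661] tilt 0.06
```

Lower it in steps and watch the force.

{"fn": "send_rows", "kwargs": {"steps": [{"dx":0,"dy":0.15,"dz":1.5,"yaw":0.2,"gripper":0.3},{"dx":0,"dy":0.15,"dz":3,"yaw":0.2,"gripper":0.3},{"dx":0,"dy":0.15,"dz":4,"yaw":0.2,"gripper":0.3},{"dx":0,"dy":0.15,"dz":4.8,"yaw":0.2,"gripper":0.3},{"dx":0,"dy":0.15,"dz":5.2,"yaw":0.2,"gripper":0.3}]}}

```text
clock: 7.35
tcp_pos: [0.6428, -0.0128, 0.1132]
orientation: [-3.116, 0.397, 0.001]
contact_force: [0.1, 1.3, -0.6]
grip_width: 0.0535
gripper_force: 38.0
```

Run:
```python
from h import *
go((.6422,-.0110,.0916),90-14.34); print(tool()[2]['contact_force'].round(1),tool()[2]['moment'].round(2))
```

```text
{'dx': np.float64(-0.1), 'dy': np.float64(-0.16), 'dz': np.float64(2.16), 'yaw': np.float64(-0.17)} clk 7.35 q7 -1.97 tcp [ 0.6428 -0.0128  0.1132] tilt 0.03
[ 0.1  1.3 -0.6] [ 0.29 -0.04 -0.01]
```

{"fn": "send_rows", "kwargs": {"steps": [{"dx":-0.05,"dy":-0.12,"dz":0.6,"yaw":0,"gripper":0.3},{"dx":-0.05,"dy":-0.12,"dz":1.2,"yaw":0,"gripper":0.3},{"dx":-0.05,"dy":-0.12,"dz":1.8,"yaw":0,"gripper":0.3},{"dx":-0.05,"dy":-0.12,"dz":2.15,"yaw":0,"gripper":0.3},{"dx":-0.05,"dy":-0.12,"dz":2.15,"yaw":0,"gripper":0.3}]}}

```text
clock: 7.98
tcp_pos: [0.6427, -0.012, 0.0922]
orientation: [3.116, -0.397, -0.0]
contact_force: [-0.4, 0.0, -1.0]
grip_width: 0.0534
gripper_force: 37.9
```

Run:
```python
from h import *
go((.6422,-.0110,.0916),90-14.34); print(tool()[2]['contact_force'].round(1),tool()[2]['moment'].round(2))
```

```text
{'dx': np.float64(-0.07), 'dy': np.float64(-0.08), 'dz': np.float64(0.06), 'yaw': np.float64(-0.19)} clk 7.97 q7 -1.97 tcp [ 0.6427 -0.012   0.0922] tilt 0.01
[-0.4  0.  -1. ] [-0.02  0.    0.05]
```

{"fn": "send_rows", "kwargs": {"steps": [{"dx":0,"dy":0,"dz":0.1,"yaw":0,"gripper":0.3},{"dx":0,"dy":0,"dz":0.1,"yaw":0,"gripper":0.3},{"dx":0,"dy":0,"dz":0.1,"yaw":0,"gripper":0.75},{"dx":0,"dy":0,"dz":0.1,"yaw":0,"gripper":1},{"dx":0,"dy":0,"dz":0.1,"yaw":0,"gripper":1}]}}

```text
clock: 8.6
tcp_pos: [0.6427, -0.0118, 0.0913]
orientation: [-3.116, 0.397, -0.0]
contact_force: [0.4, -0.1, -1.1]
grip_width: 0.0852
gripper_force: 0.0
```

{"fn": "send_rows", "kwargs": {"steps": [{"dx":0,"dy":0,"dz":0,"yaw":0,"gripper":1},{"dx":0,"dy":0,"dz":0,"yaw":0,"gripper":1},{"dx":0,"dy":0,"dz":-3,"yaw":0,"gripper":1},{"dx":0,"dy":0,"dz":-7,"yaw":0,"gripper":1},{"dx":0,"dy":0,"dz":-13,"yaw":0,"gripper":1}]}}

```text
clock: 9.22
tcp_pos: [0.6414, -0.0119, 0.221]
orientation: [3.116, -0.397, -0.006]
contact_force: [1.0, -0.8, 0.0]
grip_width: 0.0856
gripper_force: 0.0
```

Run:
```python
from h import *
go((.52,-.30,.25),12)
f=grab('wrist');cv2.imwrite('pics/i.png',f['color'][:,:,::-1]);W=world(f)
L=np.array([601.5,-47.1]);th=np.radians(-14.34);R=np.array([[np.cos(th),-np.sin(th)],[np.sin(th),np.cos(th)]])
l=(W[...,:2]*1000-L)@R;z=W[...,2]*1000
n=(np.hypot(l[...,0]-30,l[...,1]-45)<42)&(z<130)
print('top z',z[n].max())
t=l[n&(z>60)];print(t.min(0),t.max(0)); t=l[n&(z>25)&(z<57)];print('block',t.min(0),t.max(0))
t=l[n&(z>60)];t=t[t[:,0]<0.5];print('nose',len(t),t.mean(0))
```

```text
{'dx': np.float64(-4.54), 'dy': np.float64(30.93), 'dz': np.float64(-2.85), 'yaw': np.float64(63.49)} clk 9.22 q7 -1.95 tcp [ 0.6414 -0.0119  0.221 ] tilt 0.22
top z 119.15221164848933
[-1.16245465 17.03432098] [54.09687883 70.97793837]
block [49.26260156 25.29071209] [50.00863382 63.14159924]
nose 9 [-0.45035462 43.25840286]
```

View pics/i.png

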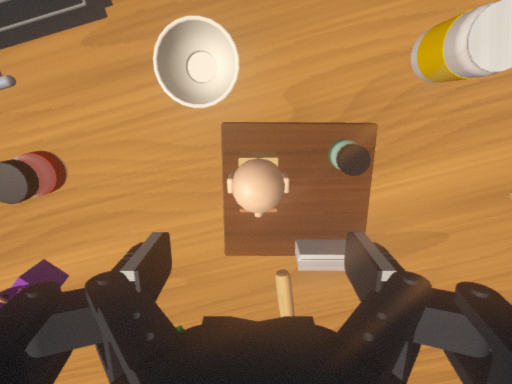

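The head is on the post at px (258,187): top at 119 mm, nose at the front, let go. Now on to the holder, turning by -116° to stay within joint 7's range.

{"fn": "send_rows", "kwargs": {"steps": [{"dx":-0.8,"dy":5,"dz":-1.5,"yaw":-10,"gripper":1},{"dx":-1.6,"dy":10,"dz":-2,"yaw":-20,"gripper":1},{"dx":-2.4,"dy":15,"dz":-2,"yaw":-30,"gripper":1},{"dx":-3.2,"dy":20,"dz":-2,"yaw":-40,"gripper":1},{"dx":-4,"dy":25,"dz":-2,"yaw":-50,"gripper":1}]}}

```text
clock: 9.9
tcp_pos: [0.5405, -0.2454, 0.2414]
orientation: [2.989, 0.966, 0.001]
contact_force: [0.7, 0.0, -0.5]
grip_width: 0.0855
gripper_force: 0.0
```

Run:
```python
from h import *
go((.5235,-.3442,.22),12)
```

```text
{'dx': np.float64(-7.16), 'dy': np.float64(7.02), 'dz': np.float64(2.14), 'yaw': np.float64(-66.2)} clk 9.9 q7 -0.71 tcp [ 0.5405 -0.2454  0.2414] tilt 0.03
```

{"fn": "send_rows", "kwargs": {"steps": [{"dx":-2,"dy":2,"dz":1,"yaw":-10.5,"gripper":1},{"dx":-4,"dy":4,"dz":2,"yaw":-21,"gripper":1},{"dx":-6.8,"dy":6.2,"dz":2,"yaw":-31,"gripper":1},{"dx":-6.8,"dy":6.2,"dz":2,"yaw":-41,"gripper":1},{"dx":-6.8,"dy":6.2,"dz":2,"yaw":-51,"gripper":1}]}}

```text
clock: 10.52
tcp_pos: [0.5215, -0.3345, 0.2211]
orientation: [-2.284, -2.157, 0.0]
contact_force: [0.6, 0.2, 0.6]
grip_width: 0.0852
gripper_force: 0.0
```

{"fn": "send_rows", "kwargs": {"steps": [{"dx":0,"dy":0,"dz":0,"yaw":-9,"gripper":1},{"dx":0,"dy":0,"dz":0,"yaw":-14,"gripper":1},{"dx":0,"dy":0,"dz":0,"yaw":-14,"gripper":1},{"dx":0,"dy":0,"dz":0,"yaw":-14,"gripper":1}]}}

```text
clock: 11.02
tcp_pos: [0.5218, -0.3338, 0.2213]
orientation: [2.011, 2.413, 0.0]
contact_force: [0.8, -0.3, -0.8]
grip_width: 0.0857
gripper_force: 0.0
```

Run:
```python
from h import *
f=grab('wrist');W=world(f)
n=np.hypot(W[...,0]-.52,W[...,1]+.344)<.065
for z0,z1 in((.025,.033),(.033,.042),(.08,.092)):
    q=W[n&(W[...,2]>z0)&(W[...,2]<z1)];r=cv2.minAreaRect((q[:,:2]*1000).astype(np.float32));print(z0,len(q),q.mean(0).round(4),np.median(q[:,2]).round(4),[np.round(x,1) for x in r])
go((.5232,-.3443,.13),11.7)
```

```text
0.025 941 [ 0.533  -0.3358  0.03  ] 0.03 [array([ 521.9, -343.8]), array([39.4, 84.2]), np.float64(11.6)]
0.033 1001 [ 0.5085 -0.341   0.036 ] 0.036 [array([ 515.4, -345.1]), array([26.7, 83.8]), np.float64(11.9)]
0.08 807 [ 0.5228 -0.3428  0.0858] 0.0859 [array([ 523. , -344.2]), array([12. , 57.9]), np.float64(11.9)]
{'dx': np.float64(-1.06), 'dy': np.float64(-0.05), 'dz': np.float64(9.13), 'yaw': np.float64(-1.31)} clk 11.07 q7 0.47 tcp [ 0.5218 -0.3338  0.2213] tilt 0.0
```

{"fn": "send_rows", "kwargs": {"steps": [{"dx":-1.05,"dy":-0.1,"dz":4,"yaw":-1.2,"gripper":1},{"dx":-1.05,"dy":-0.1,"dz":9,"yaw":-1.2,"gripper":1},{"dx":-1.05,"dy":-0.1,"dz":12,"yaw":-1.2,"gripper":1},{"dx":-1.05,"dy":-0.1,"dz":12,"yaw":-1.2,"gripper":1},{"dx":-1.05,"dy":-0.1,"dz":12,"yaw":-1.2,"gripper":1}]}}

```text
clock: 11.7
tcp_pos: [0.5238, -0.3446, 0.1027]
orientation: [1.983, 2.434, 0.001]
contact_force: [0.6, 0.5, -0.2]
grip_width: 0.0853
gripper_force: 0.0
```

Run:
```python
from h import *
go((.5230,-.3442,.072),11.8)
```

```text
{'dx': np.float64(0.06), 'dy': np.float64(-0.07), 'dz': np.float64(3.07), 'yaw': np.float64(-0.14)} clk 11.7 q7 0.44 tcp [ 0.5238 -0.3446  0.1027] tilt 0.11
```

{"fn": "send_rows", "kwargs": {"steps": [{"dx":0.05,"dy":-0.05,"dz":2,"yaw":-0.1,"gripper":1},{"dx":0.05,"dy":-0.05,"dz":2.9,"yaw":-0.1,"gripper":1},{"dx":0.05,"dy":-0.05,"dz":2.9,"yaw":-0.1,"gripper":0.6},{"dx":0.05,"dy":-0.05,"dz":2.9,"yaw":-0.1,"gripper":0.3},{"dx":0.05,"dy":-0.05,"dz":2.9,"yaw":-0.1,"gripper":0}], "force": 60}}

```text
clock: 12.32
tcp_pos: [0.5225, -0.3441, 0.0728]
orientation: [1.981, 2.437, 0.0]
contact_force: [0.7, -0.1, 0.2]
grip_width: 0.0322
gripper_force: 0.0
```

{"fn": "send_rows", "kwargs": {"steps": [{"dx":0.05,"dy":0,"dz":0,"yaw":0,"gripper":0},{"dx":0,"dy":0,"dz":0,"yaw":0,"gripper":0},{"dx":0,"dy":0,"dz":0,"yaw":0,"gripper":0}]}}

```text
clock: 12.7
tcp_pos: [0.5225, -0.3438, 0.0728]
orientation: [1.981, 2.437, 0.0]
contact_force: [-0.4, 0.8, 3.7]
grip_width: 0.0114
gripper_force: 58.8
```

Run:
```python
from h import *
go((.5230,-.3442,.072),11.8);print(tool()[2]['contact_force'],tool()[2]['moment'])
```

```text
{'dx': np.float64(-0.05), 'dy': np.float64(0.04), 'dz': np.float64(0.08), 'yaw': np.float64(-0.01)} clk 12.7 q7 0.43 tcp [ 0.5225 -0.3438  0.0728] tilt 0.03
[-0.38240953  0.7827514   3.65498603] [ 0.26337164  0.13250006 -0.01991381]
```

{"fn": "send_rows", "kwargs": {"steps": [{"dx":0,"dy":0,"dz":-1,"yaw":0,"gripper":0},{"dx":0,"dy":0,"dz":-3,"yaw":0,"gripper":0},{"dx":0,"dy":0,"dz":-7,"yaw":0,"gripper":0},{"dx":0,"dy":0,"dz":-10,"yaw":4,"gripper":0},{"dx":0,"dy":0,"dz":-10,"yaw":8,"gripper":0}]}}

```text
clock: 13.32
tcp_pos: [0.524, -0.3449, 0.1769]
orientation: [2.145, 2.286, 0.002]
contact_force: [-0.3, -0.5, -0.3]
grip_width: 0.0117
gripper_force: 58.6
```

Run:
```python
from h import *
go((.5256,-.0654,.17),-14.34)
```

```text
{'dx': np.float64(27.89), 'dy': np.float64(1.92), 'dz': np.float64(0.6), 'yaw': np.float64(17.97)} clk 13.32 q7 0.36 tcp [ 0.524  -0.3449  0.1769] tilt 0.39
```

{"fn": "send_rows", "kwargs": {"steps": [{"dx":4,"dy":0.3,"dz":0.5,"yaw":4,"gripper":0},{"dx":8,"dy":0.6,"dz":0.5,"yaw":8,"gripper":0},{"dx":12,"dy":0.9,"dz":0.5,"yaw":12,"gripper":0},{"dx":16,"dy":1.2,"dz":0.5,"yaw":16,"gripper":0},{"dx":20,"dy":1.5,"dz":0.5,"yaw":17.5,"gripper":0}]}}

```text
clock: 13.95
tcp_pos: [0.5242, -0.1422, 0.1688]
orientation: [2.471, 1.938, 0.001]
contact_force: [0.6, 0.2, -0.8]
grip_width: 0.0112
gripper_force: 58.6
```

{"fn": "send_rows", "kwargs": {"steps": [{"dx":0,"dy":0,"dz":0,"yaw":0.3,"gripper":0},{"dx":0,"dy":0,"dz":0,"yaw":0.3,"gripper":0},{"dx":0,"dy":0,"dz":0,"yaw":0.3,"gripper":0}]}}

```text
clock: 14.32
tcp_pos: [0.524, -0.145, 0.1677]
orientation: [2.477, 1.931, -0.0]
contact_force: [0.1, -0.2, -0.4]
grip_width: 0.011
gripper_force: 58.6
```

Run:
```python
from h import *
go((.5256,-.0654,.15),-14.34)
f=grab('wrist');cv2.imwrite('pics/k.png',f['color'][:,:,::-1]);W=world(f)
L=np.array([601.5,-47.1]);th=np.radians(-14.34);R=np.array([[np.cos(th),-np.sin(th)],[np.sin(th),np.cos(th)]])
l=(W[...,:2]*1000-L)@R;z=W[...,2]*1000
M=(np.abs(l[...,0]+66)<20)&(np.abs(l[...,1]+37)<45)
for z0,z1 in((28,37),(40,52.),(52.5,58)):
    t=l[M&(z>z0)&(z<z1)]
    if len(t): print(z0,len(t),np.percentile(t,[1,50,99],axis=0).round(1).tolist())
w=l[M&(z>53)&(z<57)];print('wall',cv2.minAreaRect(w.astype(np.float32)))
s=(l[M&(z>30)&(z<36)&(l[...,0]<-60)]);print('seat',len(s),cv2.minAreaRect(s.astype(np.float32)) if len(s)>3 else '')
```

```text
{'dx': np.float64(7.76), 'dy': np.float64(-1.79), 'dz': np.float64(1.76), 'yaw': np.float64(0.2)} clk 14.32 q7 -0.26 tcp [ 0.524  -0.145   0.1677] tilt 0.05
28 770 [[-70.7, -68.2], [-66.9, -33.2], [-57.3, -4.4]]
40 1482 [[-80.7, -72.1], [-75.1, -33.4], [-64.0, -0.9]]
52.5 700 [[-62.5, -71.3], [-59.9, -35.0], [-57.5, -1.5]]
wall ((-59.94905471801758, -36.446598052978516), (71.24569702148438, 4.766443252563477), 89.65253448486328)
seat 669 ((-67.34408569335938, -36.468868255615234), (64.280517578125, 6.734378814697266), 89.51546478271484)
```

View pics/k.png

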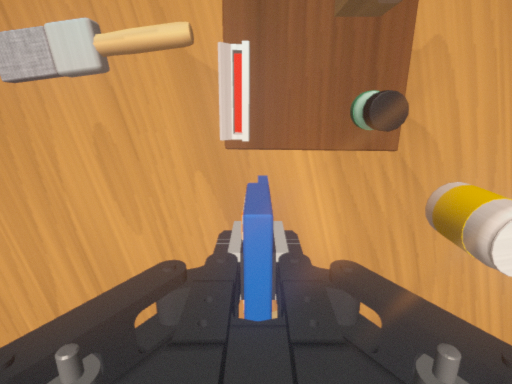

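Wrist view: red slot at px (237,92), open and clear. The holder hangs square in the fingers with its stepped label side on the left (towards the front). I'll check how the holder sits in the fingers.

Run:
```python
from h import *
f=dict(np.load('wrist.npz'));R,t,s=tool();W=world(f)
P=((W-t)@R)*1000
c=f['color'].astype(int);b=(c[...,2]>c[...,0]*2)&(c[...,2]>60)&(np.abs(P[...,0])<40)&(np.abs(P[...,1])<20)
q=P[b];print(len(q),np.percentile(q,[1,50,99],axis=0).round(1).tolist())
for z0,z1 in((-16,-10),(-10,60)):
    k=q[(q[:,2]>z0)&(q[:,2]<z1)]
    if len(k): print(z0,len(k),k.min(0).round(1),k.max(0).round(1),cv2.minAreaRect(k[:,:2].astype(np.float32)))
th=np.radians(-14.34);Rs=np.array([[np.cos(th),-np.sin(th)],[np.sin(th),np.cos(th)]])
for p in((-69.5,-36.5),): x=np.array([601.5,-47.1])+Rs@np.array(p);print(x);go((*x/1000,.14),-14.5)
```

```text
3014 [[-19.4, -4.7, -14.8], [6.6, 0.6, -13.4], [28.0, 6.4, -1.8]]
-16 2940 [-20.5  -5.  -15.7] [ 28.3   6.6 -10.3] ((3.857250213623047, 0.7890539169311523), (48.78949737548828, 11.630304336547852), 0.22611066699028015)
-10 66 [27.5 -3.9 -9.7] [28.3  3.7  9.2] ((27.99100685119629, -0.09733438491821289), (7.68894100189209, 0.8348304033279419), 88.1391372680664)
[525.12525347 -65.24932761]
{'dx': np.float64(7.75), 'dy': np.float64(-1.83), 'dz': np.float64(2.75), 'yaw': np.float64(0.35)} clk 14.38 q7 -0.26 tcp [ 0.5239 -0.1449  0.1675] tilt 0.03
```

{"fn": "send_rows", "kwargs": {"steps": [{"dx":3,"dy":-0.9,"dz":0.5,"yaw":0.3,"gripper":0},{"dx":6,"dy":-1.85,"dz":1,"yaw":0.3,"gripper":0},{"dx":7.8,"dy":-1.85,"dz":2,"yaw":0.3,"gripper":0},{"dx":7.8,"dy":-1.85,"dz":2.5,"yaw":0.3,"gripper":0},{"dx":7.8,"dy":-1.85,"dz":2.5,"yaw":0.3,"gripper":0}]}}

```text
clock: 15.0
tcp_pos: [0.5246, -0.0648, 0.1419]
orientation: [-2.482, -1.925, 0.002]
contact_force: [-0.5, -0.3, 0.5]
grip_width: 0.0113
gripper_force: 58.6
```

Run:
```python
from h import *
go((.5248,-.06435,.118),-14.5);print(tool()[2]['contact_force'])
```

```text
{'dx': np.float64(0.05), 'dy': np.float64(0.01), 'dz': np.float64(2.39), 'yaw': np.float64(0.08)} clk 15.0 q7 -0.44 tcp [ 0.5246 -0.0648  0.1419] tilt 0.07
[-0.47969697 -0.28528174  0.46523512]
```

{"fn": "send_rows", "kwargs": {"steps": [{"dx":0.05,"dy":0,"dz":1,"yaw":0,"gripper":0},{"dx":0.05,"dy":0,"dz":2,"yaw":0,"gripper":0},{"dx":0.05,"dy":0,"dz":2.7,"yaw":0,"gripper":0},{"dx":0.05,"dy":0,"dz":3.2,"yaw":0,"gripper":0},{"dx":0.05,"dy":0,"dz":3.2,"yaw":0,"gripper":0}]}}

```text
clock: 15.62
tcp_pos: [0.5248, -0.0627, 0.1099]
orientation: [-2.48, -1.927, 0.001]
contact_force: [-0.5, -0.4, -0.8]
grip_width: 0.0113
gripper_force: 58.6
```

Run:
```python
from h import *
go((.5248,-.06435,.0978),-14.5);print(tool()[2]['contact_force'],tool()[2]['moment'])
```

```text
{'dx': np.float64(-0.16), 'dy': np.float64(0.04), 'dz': np.float64(1.21), 'yaw': np.float64(0.18)} clk 15.62 q7 -0.47 tcp [ 0.5248 -0.0627  0.1099] tilt 0.05
[-0.45509034 -0.43773162 -0.79914784] [-0.00387302  0.05753374  0.03876118]
```

{"fn": "send_rows", "kwargs": {"steps": [{"dx":-0.12,"dy":0,"dz":0.2,"yaw":0.1,"gripper":0},{"dx":-0.12,"dy":0,"dz":0.4,"yaw":0.1,"gripper":0},{"dx":-0.12,"dy":0,"dz":0.6,"yaw":0.1,"gripper":0},{"dx":-0.12,"dy":0,"dz":0.9,"yaw":0.1,"gripper":0},{"dx":-0.12,"dy":0,"dz":0.9,"yaw":0.1,"gripper":0}]}}

```text
clock: 16.25
tcp_pos: [0.5246, -0.0639, 0.1011]
orientation: [-2.482, -1.925, 0.001]
contact_force: [0.4, 0.6, -0.7]
grip_width: 0.0111
gripper_force: 58.6
```

Run:
```python
from h import *
go((.5248,-.06435,.0978),-14.5);print(tool()[2]['contact_force'],tool()[2]['moment'])
```

```text
{'dx': np.float64(-0.04), 'dy': np.float64(0.03), 'dz': np.float64(0.33), 'yaw': np.float64(0.08)} clk 16.25 q7 -0.48 tcp [ 0.5246 -0.0639  0.1011] tilt 0.03
[ 0.41708961  0.60795946 -0.6732541 ] [-0.05893051  0.02816685  0.03004016]
```

{"fn": "send_rows", "kwargs": {"steps": [{"dx":0,"dy":0,"dz":0.3,"yaw":0,"gripper":0},{"dx":0,"dy":0,"dz":0.5,"yaw":0,"gripper":0},{"dx":0,"dy":0,"dz":0.7,"yaw":0,"gripper":0},{"dx":0,"dy":0,"dz":0.9,"yaw":0,"gripper":0},{"dx":0,"dy":0,"dz":1.1,"yaw":0,"gripper":0}], "force": 80}}

```text
clock: 16.88
tcp_pos: [0.525, -0.0639, 0.091]
orientation: [2.482, 1.925, 0.0]
contact_force: [-1.9, 0.1, 9.8]
grip_width: 0.0109
gripper_force: 82.3
```

{"fn": "send_rows", "kwargs": {"steps": [{"dx":0,"dy":0,"dz":0.1,"yaw":0,"gripper":0},{"dx":0,"dy":0,"dz":0.1,"yaw":0,"gripper":0},{"dx":0,"dy":0,"dz":0.1,"yaw":0,"gripper":0}]}}

```text
clock: 17.25
tcp_pos: [0.525, -0.0639, 0.0902]
orientation: [2.482, 1.925, 0.0]
contact_force: [-3.7, -0.4, 11.0]
grip_width: 0.0108
gripper_force: 82.4
```

Run:
```python
from h import *
go((.5248,-.06435,.0898),-14.5);R,t,s=tool();print(s['contact_force'],s['moment'],s['gripper_force'])
f=grab('wrist');W=world(f);P=((W-t)@R)*1000
c=f['color'].astype(int);b=(c[...,2]>c[...,0]*2)&(c[...,2]>60)&(np.abs(P[...,0])<40)&(np.abs(P[...,1])<20)
q=P[b];q=q[(q[:,2]>-25)&(q[:,2]<-8)];print('holder top in tool',np.median(q,axis=0).round(1),q.min(0).round(1),q.max(0).round(1))
```

```text
{'dx': np.float64(-0.05), 'dy': np.float64(-0.01), 'dz': np.float64(0.04), 'yaw': np.float64(0.07)} clk 17.25 q7 -0.49 tcp [ 0.525  -0.0639  0.0902] tilt 0.03
[-3.72732659 -0.3577797  10.98824299] [0.02195497 0.81882047 0.06878597] 82.40140199661255
holder top in tool [  6.1   1.  -13.2] [-20.8  -5.  -15.4] [ 28.6   6.7 -10.8]
```

{"fn": "send_rows", "kwargs": {"steps": [{"dx":0,"dy":0,"dz":0.05,"yaw":0,"gripper":0},{"dx":0,"dy":0,"dz":0.1,"yaw":0,"gripper":0},{"dx":0,"dy":0,"dz":0.1,"yaw":0,"gripper":0},{"dx":0,"dy":0,"dz":0.1,"yaw":0,"gripper":0}]}}

```text
clock: 17.8
tcp_pos: [0.525, -0.0638, 0.0897]
orientation: [2.482, 1.924, 0.0]
contact_force: [-5.2, -0.7, 15.0]
grip_width: 0.0111
gripper_force: 83.3
```

Run:
```python
from h import *
R,t,s=tool();print(t,s['contact_force'],s['gripper_force'])
f=grab('scene');g=grab('top')
x=cv2.resize(f['color'][140:265,170:310,::-1],(400,357));y=cv2.resize(g['color'][160:240,225:315,::-1],(400,357))
cv2.imwrite('pics/z.png',np.hstack([x,y]))
```

```text
[ 0.52504352 -0.0638146   0.08965056] [-5.18105281 -0.72799507 14.95609089] 83.32462549209595
```

View pics/z.png

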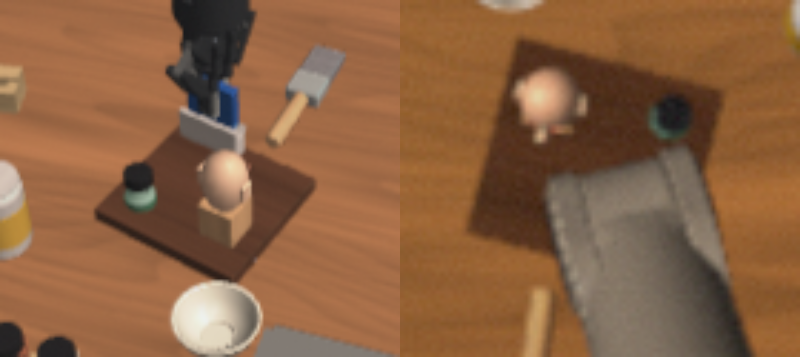

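The left half shows the head seated and the holder down in the channel, still gripped. The right half shows the nose to the front and the jar where it was. The tool reads about 15 N upward, so the seat is at its solid stop. Handing in.

```bash
python3 -c "
from bench import workorder
print(workorder.hand_in())"
```

```text
the job is handed in; nothing more can be done
None
```

The job is handed in, but no verdict came back: the clay head is seated on the post facing front and released, and the holder is held pressed against the red seat's stop at about 15 N (17.8 s used).

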